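# Hang the goblet in the glass rack

### The arm

A 6-joint arm with a two-finger parallel gripper is mounted at the origin on a cart in front of the work surface, level with it; the furniture and walls round the work are solid. World frame = base frame: x ahead of the robot, y to its left, z up, the work surface at z = 0. Lengths are in m, angles in rad, forces in N, time in s.
With the tool pointing down it reaches from about 0.375 to 0.9 m from the base axis. Payload 3.1 kg.
Tool frame: the origin (TCP) lies at the very end of the fingers, on their centre line; the grasp point (between the pads) lies 19 mm behind it (manip.pinch_z is the distance from the TCP to the grasp point, in m); z points along the fingers, y is the direction in which the jaws open and shut (so a half turn about z gives the same grasp; the last joint's range is limited). The gripper opens to 85 mm and grips with 20 to 120 N. Pads are 22 mm wide; open, the fingers measure 114 mm over their backs; the gripper's body (76 mm by 85 mm) begins 54 mm behind the grasp point. The pads swing forward as they close: fully open they stand 13 mm farther back than shut.
Start: joints at [1.006, 0.527, 1.433, -0, 1.181, -0.178], TCP at [0.235, 0.579, 0.231] pointing down, gripper open.
Joint ranges: [-3.08, 3.08], [-0.75, 2.2], [0.22, 2.44], [-1.43, 4.57], [0, 2.65], [-2.85, 2.85]. Speed limits (rad/s): [2.79, 2.79, 3.14, 3.14, 3.14, 3.14].

### API

Orientations are given as a unit quaternion [x, y, z, w].
In Python, from station import manip gives the robot as it stands.
- The arm moves only by the tool drive_tool, never from a script. Its argument "increments" is a list of rows, each a list of 7 numbers: the closure in counts, from 0 (fully open) to 255 (shut), then the shift along the tool's x, y, z in cm, then the turn, a rotation vector about the tool's x, y, z in rad. A call has 1 to 20 rows; each row is the pose to reach, as a shift and turn from the pose commanded when the call began, along the tool's axes at that moment; what a row does not reach only later rows make up. A row lasts 1/10 s, in which the tool goes at most 50 mm and 8.59 degrees, less where a joint would pass 70% of its speed; a pose out of reach is approached as far as the arm can. A call with a gripper value outside its range is refused whole. The fingers move at their own pace and stop on an object; "force" is the grip in N (left out, the last holds). Time passes only in rows, so rows that repeat a pose let the fingers close. It gives the time, the measured TCP pose, the force and the opening at its end, in the units of the state.
- manip.sense(): the state, without advancing time (a new reading comes with each control period).
- manip.snapshot(name): name is "scene" or "side" or "wrist"; returns the picture (384x512x3 uint8, red, green, blue); there is no depth.
- manip.camera_model(name): a dict with "mtx" (3x3 intrinsics, pixels), "cam_to_world" (4x4, takes a point from camera to world coordinates). Camera axes: x right, y down, z forward; pixel columns grow to the right and rows downward; lengths in m; the calibration is good to about 2 mm. The wrist camera is an equidistant fisheye: a pixel r from the principal point sees the ray r / f radians off the axis. A picture is of the moment at which its call begins: read the wrist's pose just before it. camera_model takes no time and is no camera call; for the wrist camera it gives the pose at the moment of the call.
- manip.sign_off(): hands the job in, once; it reports no verdict.
The state is a dict: "t": time; "q": joint angles; "qd": joint speeds; "tau": joint torques, N m; "tcp_pos": TCP position; "tool_rot": TCP orientation; "force": force on the tool from outside, world axes, zero at the start; "ft_torque": the same for the moment, N m; "finger_gap": opening from 0.0 (shut) to 1.0 (fully open).
Only numpy, scipy, OpenCV 4.12 (cv2) and the standard library are available. Lean on these libraries where they do the work, as an engineer would, in place of code of your own. Each camera call takes 0.05 s, during which the arm holds its last target. There are 200 camera calls.

### The job

Hang the green stemmed goblet, which stands upside down on the worktop, in the steel glass rack: with its foot above the two rails and its bowl below them, bring the stem in between the rails from their open front end, over the upturned tips, and let it hang straight down by its foot, wholly behind the tips and clear of the post. Keep it upside down all the way, let go of it, and leave the red-lidded jar and the other things standing where they are.

Things in the scene. Friction and masses are not known exactly. Their poses are not given: they have to be found in the camera images.
- goblet: Green glass goblet, 138 mm high, 140 g, standing upside down; round, so its yaw does not matter. Origin at the centre of the rim (mouth, at the bottom), z up to the foot. Bowl 68 mm across, z = 0 to 70 mm; stem 10 mm thick, z = 70 to 128 mm; flat round foot 58 mm across, z = 128 to 138 mm. It can be held from above across the foot's edge.
- goblet_foot (a point): Centre of the outer face of the goblet's foot, which is its top as it stands upside down (138 mm above the rim); axes as the goblet's.
- glass_rack: Freestanding glass rack, fixed: wooden base 155 x 110 x 12 mm, a steel post 14 mm thick at local x = +105 mm, two level steel rails 7 mm thick from the post's top to free front ends at x = -105 mm, centre lines at y = +-17.5 mm, tops 200 mm above the worktop. Nothing stands above the rails. Origin on the worktop below the rails' middle; -x is the open front, z up.
- rack_slot (a point): Middle of the gap between the rails, level with their tops, 105 mm in front of the post's axis; axes as the rack's (x along the rails towards the post). The free gap is 28 mm wide; the rails measure 42 mm over their outsides.
- mustard_jar: Bystander: glass jar of yellow contents with a red lid, 66 mm across, 100 mm high; origin at the centre of its underside. It may stand on either side of the goblet.
- prep_bowl: Bystander: pale plastic bowl, 125 mm across, 44 mm high, on the chopping board at the left; origin at the centre of its underside.
- rack_tips (a point): Midway between the two upturned front ends, level with the rails' tops, 105 mm in front of the slot's middle. The last 5 mm of each rail turns up as a tip that stands 10 mm higher than the rail's top; the gap is 28 mm wide there too. Axes as the rack's.
- spice_jar: Bystander: spice jar with a black cap, 40 mm across, 105 mm high; stands behind the work, near the kitchen roll; origin at the centre of its underside.
- spice_jar2: Bystander: spice jar with a yellow cap, 42 mm across, 106 mm high; stands behind the work, near the kitchen roll; origin at the centre of its underside.
Not all that is in view belongs to the job. Of the things like the goblet, leave any that is orange; of the rest the larger one is meant.

How it is judged:
At the end, for the whole second after the job is handed in: The goblet hangs at rest and upside down (within 0.12 rad of plumb) by its foot on both rails: stem in the gap, foot's outer face 5 to 15 mm above the rails' tops, its axis within 70 mm of the middle of the slot along the rails and 16 mm across them, carried by the rack (x of goblet_foot in the frame of rack_slot between -0.07 and 0.07 m and y of goblet_foot in the frame of rack_slot between -0.016 and 0.016 m and z of goblet_foot in the frame of rack_slot between 0.005 and 0.015 m and angle between goblet's own z axis and vertical below 0.12 rad and linear speed of goblet below 0.03 m/s and contact force between goblet and glass_rack above 0.3 N); the robot touches nothing.
It fails at once if the goblet tipped over (more than 0.8 rad) (angle between goblet's own z axis and vertical above 0.8 rad).
It fails at once if the red-lidded jar moved by more than 30 mm (distance of mustard_jar from where it was at the start of the episode above 0.03 m).
It fails at once if the plastic bowl moved by more than 30 mm (distance of prep_bowl from where it was at the start of the episode above 0.03 m).
It fails at once if the black-capped spice jar moved by more than 30 mm (distance of spice_jar from where it was at the start of the episode above 0.03 m).
It fails at once if the yellow-capped spice jar moved by more than 30 mm (distance of spice_jar2 from where it was at the start of the episode above 0.03 m).
It also fails if it takes over 45 s, if anything falls off the work surface, if the arm or the gripper's body presses on something with over 40 N, if the wrist force passes 120 N, or if a joint passes its speed limit or range.

## Working session

There is one attempt and no reset: what is moved stays moved. The work goes in short steps, Python scripts to look and compute and a tool call to move; the robot and the scene stay as the last step left them, time stands still between calls to the robot, and variables do not carry over. Pictures are saved under pics/ and viewed, about 8 in all and at most 12, crops included, and the job is handed in when it is done.

Besides the shell and the picture viewer there is one more tool, called after "Emit:" as name([rows], argument=value, ...), one row to a line, values as JSON. drive_tool: Moves the arm, as the interface text tells. Its arguments: {"type":"object","properties":{"increments":{"type":"array","items":{"type":"array","items":{"type":"number"}}},"force":{"type":"number"}},"required":["increments"]}

```bash
mkdir -p pics; cat > h.py <<'E'
import numpy as np, cv2
from station import manip
def snap(n,f):
    m=manip.camera_model(n); im=manip.snapshot(n); cv2.imwrite('pics/'+f,im[:,:,::-1]); np.savez('pics/'+f+'.npz',K=m['mtx'],T=m['cam_to_world']); return im
def ray(f,u,v,fish=False):
    d=np.load('pics/'+f+'.npz');K,T=d['K'],d['T']
    x=(u-K[0,2])/K[0,0];y=(v-K[1,2])/K[1,1]
    if fish:
        r=np.hypot(x,y)+1e-12; c=np.array([x/r*np.sin(r),y/r*np.sin(r),np.cos(r)])
    else: c=np.array([x,y,1.])
    return T[:3,3],T[:3,:3]@c
def atz(f,u,v,z,fish=False):
    o,d=ray(f,u,v,fish); return o+d*(z-o[2])/d[2]
def proj(f,p,fish=False):
    d=np.load('pics/'+f+'.npz');K,T=d['K'],d['T']; c=T[:3,:3].T@(np.array(p)-T[:3,3])
    if fish:
        r=np.hypot(c[0],c[1]); th=np.arctan2(r,c[2]); x,y=c[0]/r*th,c[1]/r*th
    else: x,y=c[0]/c[2],c[1]/c[2]
    return K[0,0]*x+K[0,2],K[1,1]*y+K[1,2]
def tri(*rs):
    A=0;b=0
    for o,d in rs:
        d=d/np.linalg.norm(d);P=np.eye(3)-np.outer(d,d);A=A+P;b=b+P@o
    p=np.linalg.solve(A,b); return p,[np.linalg.norm((np.eye(3)-np.outer(d,d)/(d@d))@(p-o)) for o,d in rs]
E
python3 - <<'E'
from h import *
a=snap('scene','s0.png');b=snap('side','d0.png')
np.set_printoptions(precision=4,suppress=True)
for f in('s0.png','d0.png'):
    d=np.load('pics/'+f+'.npz');print(d['K'],d['T'])
cv2.imwrite('pics/s0b.png',cv2.resize(a[:,:,::-1],(800,600),interpolation=cv2.INTER_CUBIC))
cv2.imwrite('pics/d0b.png',cv2.resize(b[:,:,::-1],(800,600),interpolation=cv2.INTER_CUBIC))
print(manip.sense())
E
```

```text
[[446.3062   0.     260.5514]
 [  0.     446.3062 189.8482]
 [  0.       0.       1.    ]] [[ 0.8648 -0.3753  0.3337  0.0984]
 [-0.5022 -0.6472  0.5736 -0.4435]
 [ 0.0007 -0.6636 -0.7481  1.0541]
 [ 0.      0.      0.      1.    ]]
[[389.3017   0.     251.6078]
 [  0.     389.3017 195.4958]
 [  0.       0.       1.    ]] [[ 0.9833 -0.0943  0.1555  0.3584]
 [-0.1809 -0.4183  0.8901 -0.5524]
 [-0.0189 -0.9034 -0.4284  0.5485]
 [ 0.      0.      0.      1.    ]]
{'t': 0.1, 'q': array([ 1.0065,  0.5284,  1.4338, -0.    ,  1.1814, -0.1785]), 'qd': array([ 0.    , -0.0022, -0.0043,  0.0002, -0.0013, -0.0001]), 'tau': array([  0.0003, -44.3302, -17.8587,  -0.0002,   0.0039,  -0.    ]), 'tcp_pos': array([0.2348, 0.5785, 0.2304]), 'tool_rot': array([ 0.1917,  0.9815, -0.0009, -0.0004]), 'force': array([-0.2419,  1.1504, -0.9249]), 'ft_torque': array([ 0.0052,  0.0486, -0.0411]), 'finger_gap': 1.0006606346518783}
```

View pics/s0b.png

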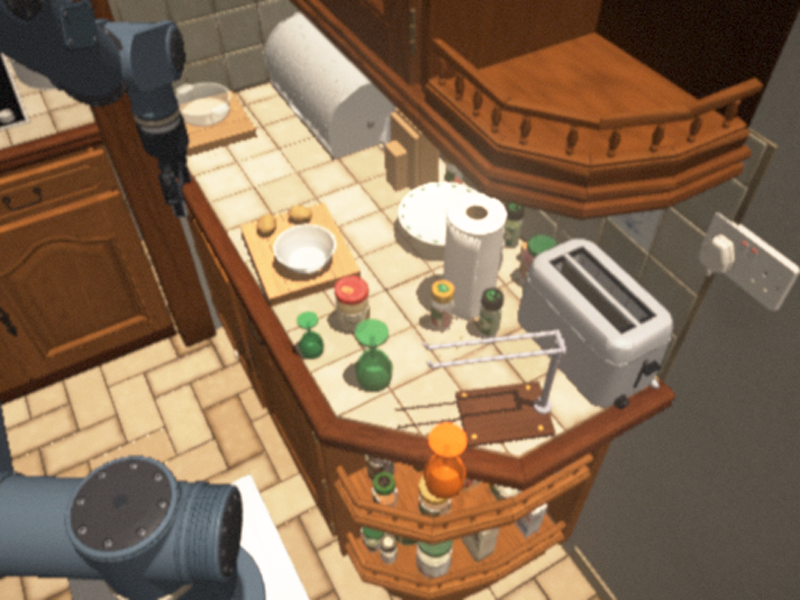

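View pics/d0b.png

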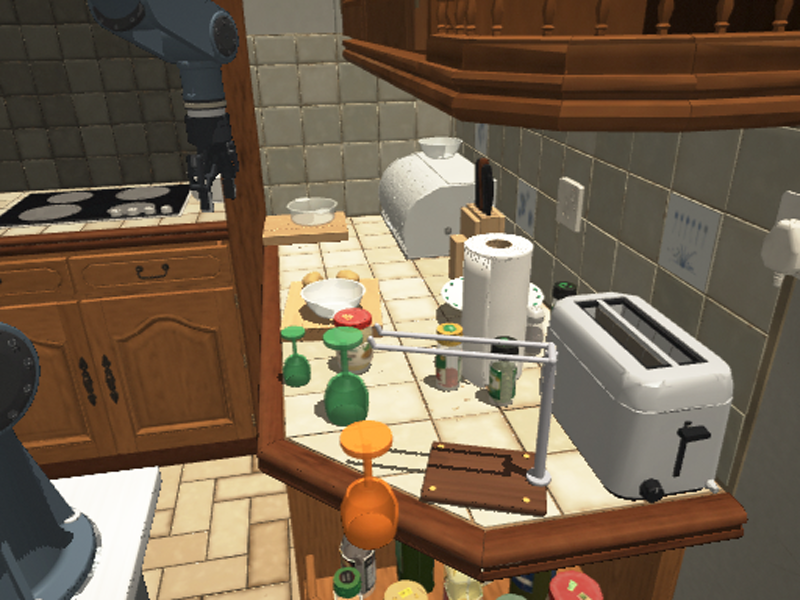

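Candidates in the scene view (800x600): small green goblet at (310,335), larger green goblet at (372,355), and orange goblet at (446,460). The larger green one fits: orange is excluded, and it is the bigger of the two greens. I'll confirm that in an enlarged crop.

```bash
python3 - <<'E'
from h import *
for f,x,y in(('s0',185,190),('d0',180,195)):
    im=cv2.imread(f'pics/{f}.png')[y:y+145,x:x+195]
    cv2.imwrite(f'pics/{f}c.png',cv2.resize(im,None,fx=4,fy=4,interpolation=cv2.INTER_CUBIC))
E
```

```text
(no output)
```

View pics/s0c.png

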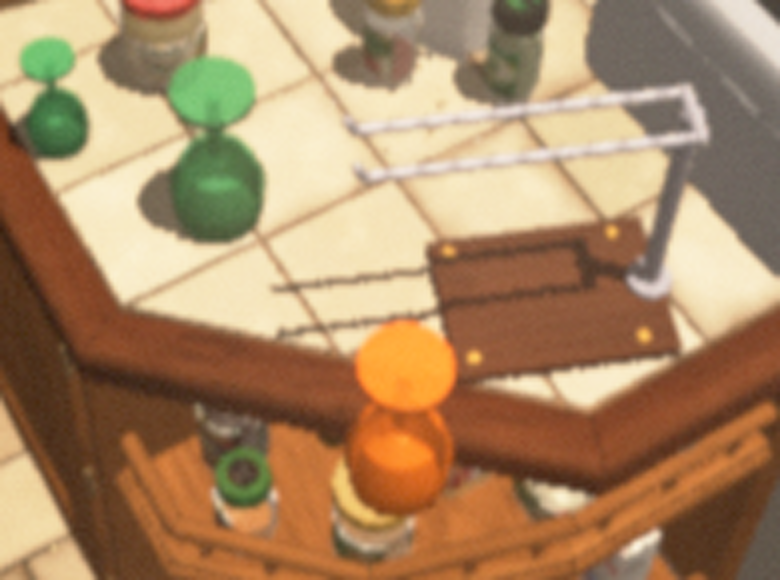

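View pics/d0c.png

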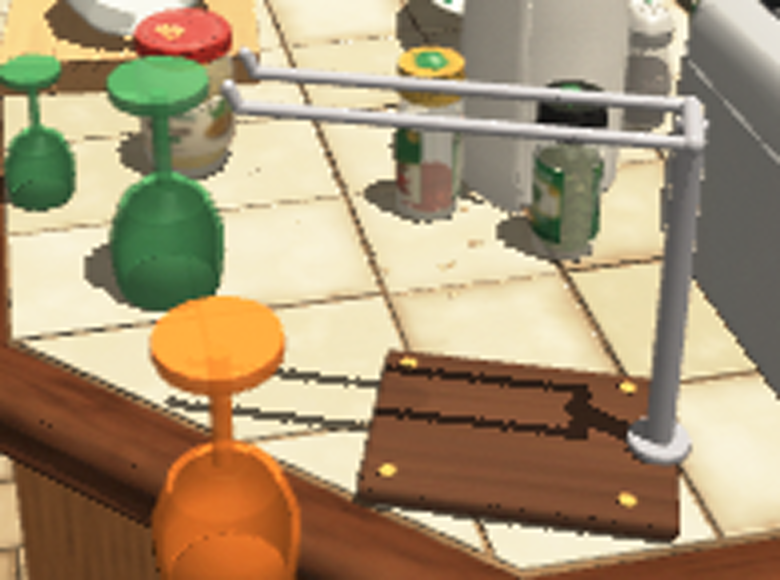

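```bash
python3 - <<'E'
from h import *
np.set_printoptions(precision=4,suppress=True)
S=lambda u,v:(u/4+185-.375,v/4+190-.375)
D=lambda u,v:(u/4+180-.375,v/4+195-.375)
for n,s,d,z in [('foot',(212,88),(158,81),.138),('tipR',(352,127),(252,70),.197),('tipF',(362,177),(236,102),.197),('postR',(688,95),(692,104),.197),('postF',(700,133),(692,138),.197),('bFL',(428,243),(390,352),.012),('bBR',(640,218),(652,380),.012),('bBF',(680,350),(676,530),.012),('bFF',(450,380),(360,497),.012),('postbase',(648,282),(658,440),.014),
 ('small',(47,60),(30,70),.10),('orange',(405,368),(218,340),.138),('red',(160,2),(183,30),.1)]:
    p,e=tri(ray('s0.png',*S(*s)),ray('d0.png',*D(*d)))
    print(n,p,np.array(e[0]),atz('s0.png',*S(*s),z)[:2],atz('d0.png',*D(*d),z)[:2])
E
```

```text
foot [0.4187 0.2271 0.1325] 0.00035555833055192206 [0.4164 0.2229] [0.4182 0.2171]
tipR [0.456  0.1127 0.1944] 0.0001268314309135534 [0.4548 0.111 ] [0.4554 0.1079]
tipF [0.4418 0.0765 0.1972] 0.0011510820861398647 [0.4407 0.0762] [0.443 0.078]
postR [0.6455 0.0278 0.1987] 0.0006345882398731439 [0.6458 0.0287] [0.6477 0.0311]
postF [0.6344 0.002  0.197 ] 0.0005480477439230293 [0.6338 0.0019] [0.6351 0.0024]
bFL [0.5282 0.1206 0.0061] 0.0008509607650097466 [0.5249 0.1171] [0.5273 0.1138]
bBR [0.6567 0.055  0.0204] 0.0037120907062816056 [0.6655 0.0599] [0.6571 0.0627]
bBF [ 0.6282 -0.0358  0.0057] 0.0010398956657654414 [ 0.6239 -0.0384] [ 0.6262 -0.0413]
bFF [ 0.4894  0.0297 -0.0089] 0.00238157304996103 [0.4792 0.0195] [0.4867 0.0093]
postbase [0.638  0.0134 0.0158] 0.0017981952452398578 [0.6369 0.0138] [0.641  0.0162]
small [0.3461 0.339  0.0896] 0.001141544675777666 [0.3423 0.3299] [0.3474 0.3199]
orange [ 0.418  -0.0138  0.1326] 0.001210604597506201 [ 0.4149 -0.0168] [ 0.4184 -0.0199]
red [0.4396 0.3368 0.1058] 0.006615228966021913 [0.4347 0.3386] [0.4472 0.3549]
```

Emit:
drive_tool([
  [0,-2,-1.7,0,0,0,0],
  [0,-4,-3.5,0,0,0,0],
  [0,-6,-5.2,0,0,0,0],
  [0,-8,-6.9,0,0,0,0],
  [0,-10,-8.6,0,0,0,0],
  [0,-12,-10.3,0,0,0,0],
  [0,-14,-12,0,0,0,0],
  [0,-16,-13.8,0,0,0,0],
  [0,-18,-15.5,0,0,0,0],
  [0,-20,-17.2,0,0,0,0],
  [0,-22,-19,0,0,0,0],
  [0,-24,-20.7,0,0,0,0],
  [0,-26,-22.4,0,0,0,0],
  [0,-28,-24.1,0,0,0,0],
  [0,-30.4,-26.2,0,0,0,0],
  [0,-30.4,-26.2,0,0,0,0],
  [0,-30.4,-26.2,0,0,0,0],
  [0,-30.4,-26.2,0,0,0,0],
], force=30)

```text
t: 1.9
tcp_pos: [0.4176, 0.2224, 0.2311]
tool_rot: [0.192, 0.981, 0.0, -0.0]
force: [0.1, -0.4, -0.2]
finger_gap: 0.995
```

```bash
python3 - <<'E'
from h import *
w=snap('wrist','w1.png')
cv2.imwrite('pics/w1b.png',cv2.resize(w[:,:,::-1],(800,600),interpolation=cv2.INTER_CUBIC))
s=manip.sense();print(s['t'],s['tcp_pos'],s['tool_rot'])
d=np.load('pics/w1.png.npz');print(d['K'],d['T'])
print(proj('w1.png',[.418,.22,.138],True),proj('w1.png',[.449,.094,.2],True))
E
```

```text
1.95 [0.41753718 0.22258119 0.23116514] [ 1.91198180e-01  9.81551388e-01 -7.94614498e-06 -3.59640143e-04]
[[297.31863964   0.         256.28703929]
 [  0.         297.31863964 187.28278487]
 [  0.           0.           1.        ]] [[ 0.37610412  0.8901717   0.25717707  0.35144219]
 [ 0.92657681 -0.36164223 -0.10329722  0.24750999]
 [ 0.00105383  0.27714481 -0.96082758  0.37185833]
 [ 0.          0.          0.          1.        ]]
(np.float64(255.43172062533094), np.float64(192.6098851012934)) (np.float64(122.71143121420994), np.float64(306.96267472078057))
```

View pics/w1b.png

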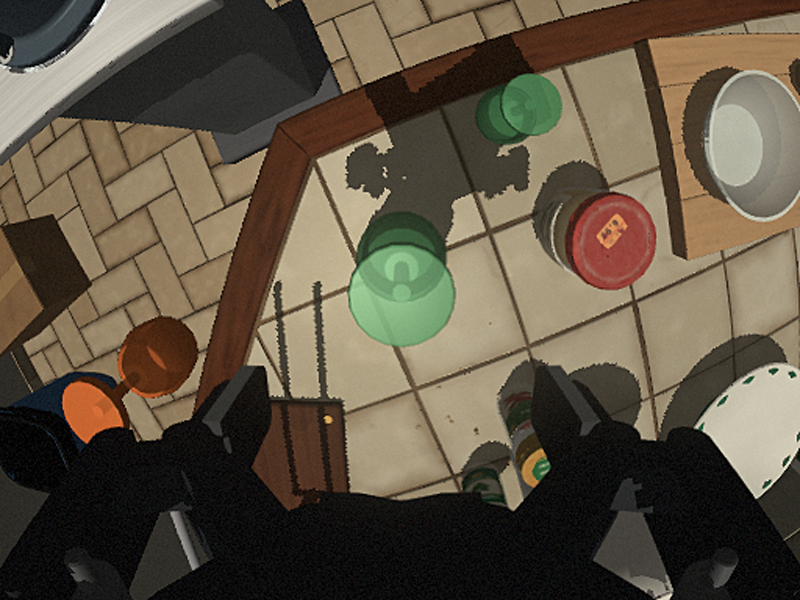

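The wrist view shows the large green goblet's foot centred at (401,295), the red-lidded jar at (612,240) and the small goblet at (530,105). The TCP is within 2 mm of the foot axis and the jaws are already square to the rails. Next I descend and grip.

Emit:
drive_tool([
  [0,0.1,-0.1,2,0,0,0],
  [0,0.1,-0.1,4,0,0,0],
  [0,0.1,-0.1,6,0,0,0],
  [0,0.1,-0.1,8,0,0,0],
  [0,0.1,-0.1,10,0,0,0],
  [0,0.1,-0.1,11.2,0,0,0],
  [0,0.1,-0.1,12.1,0,0,0],
  [0,0.1,-0.1,12.1,0,0,0],
  [255,0.1,-0.1,12.1,0,0,0],
  [255,0.1,-0.1,12.1,0,0,0],
  [255,0.1,-0.1,12.1,0,0,0],
  [255,0.1,-0.1,12.1,0,0,0],
  [255,0.1,-0.1,12.1,0,0,0],
  [255,0.1,-0.1,12.1,0,0,0],
  [255,0.1,-0.1,12.1,0,0,0],
  [255,0.1,-0.1,12.1,0,0,0],
], force=30)

```text
t: 3.55
tcp_pos: [0.4177, 0.2216, 0.1112]
tool_rot: [0.192, 0.981, 0.001, 0.001]
force: [-0.1, 0.9, 5.7]
finger_gap: 0.668
```

Emit:
drive_tool([
  [255,0,0,-1,0,0,0],
  [255,0,0,-2,0,0,0],
  [255,0,0,-3,0,0,0],
  [255,0,0,-4,0,0,0],
  [255,0,0,-5,0,0,0],
  [255,0,0,-6,0,0,0],
  [255,0,0,-7,0,0,0],
  [255,0,0,-8,0,0,0],
  [255,0,0,-9,0,0,0],
  [255,0,0,-9.5,0,0,0],
  [255,0,0,-9.5,0,0,0],
  [255,0,0,-9.5,0,0,0],
  [255,0,0,-9.5,0,0,0],
])

```text
t: 4.85
tcp_pos: [0.4165, 0.2212, 0.2049]
tool_rot: [0.192, 0.981, -0.0, -0.001]
force: [0.2, 0.7, -1.4]
finger_gap: 0.666
```

```bash
python3 - <<'E'
from h import *
a=snap('side','d2.png')
im=a[100:290,160:370,::-1]
cv2.imwrite('pics/d2b.png',cv2.resize(im,None,fx=3,fy=3,interpolation=cv2.INTER_CUBIC))
s=manip.sense();print(s['t'],s['tcp_pos'],s['tool_rot'],s['finger_gap'],s['force'])
E
```

```text
4.9 [0.41652406 0.22126289 0.20482697] [ 1.91697614e-01  9.81453829e-01 -2.77221946e-04 -5.73639753e-04] 0.6639370275184636 [-1.01440194 -0.04375289 -1.98654479]
```

View pics/d2b.png

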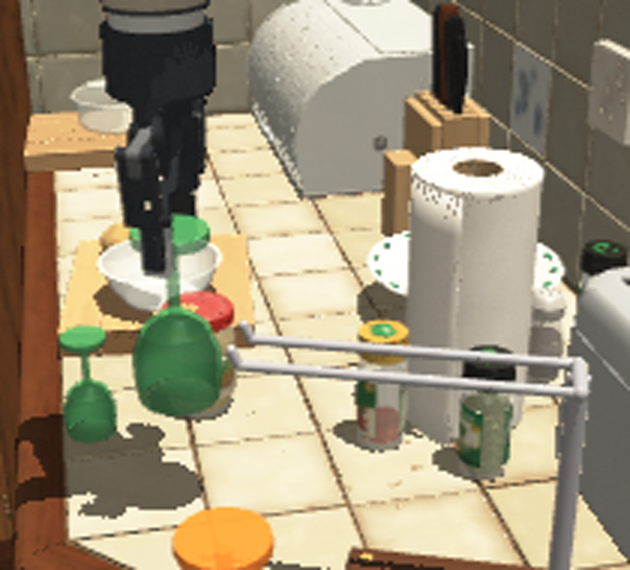

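The goblet is held upright at (175,330) in the crop, with its foot above rail height and the jar and small goblet undisturbed. Next I move to the pre-entry point on the slot line, in front of the tips.

Emit:
drive_tool([
  [255,-0.2,-1,0,0,0,0],
  [255,-0.4,-2,0,0,0,0],
  [255,-0.6,-3,0,0,0,0],
  [255,-0.8,-4,0,0,0,0],
  [255,-1,-5,0,0,0,0],
  [255,-1.2,-6,0,0,0,0],
  [255,-1.4,-7,0,0,0,0],
  [255,-1.6,-8,0,0,0,0],
  [255,-1.8,-9,0,0,0,0],
  [255,-2,-10,0,0,0,0],
  [255,-2,-10.5,0,0,0,0],
  [255,-2,-10.5,0,0,0,0],
  [255,-2,-10.5,0,0,0,0],
  [255,-2,-10.5,0,0,0,0],
])

```text
t: 6.3
tcp_pos: [0.3961, 0.1168, 0.2054]
tool_rot: [0.192, 0.981, 0.0, 0.0]
force: [1.4, -0.2, -1.4]
finger_gap: 0.667
```

```bash
python3 - <<'E'
from h import *
np.set_printoptions(precision=4,suppress=True)
a=snap('side','d3.png');b=snap('scene','s3.png');w=snap('wrist','w3.png')
s=manip.sense();print(s['t'],s['tcp_pos'],s['tool_rot'],s['finger_gap'],s['force'])
print('roll',tri(ray('d0.png',498*.64,244*.64),ray('s0.png',476*.64,212*.64)))
print('toasterTL',tri(ray('d0.png',551*.64,300*.64),ray('s0.png',535*.64,262*.64)))
f=lambda i,x,y,k,W,H:cv2.resize(i[y:y+H,x:x+W,::-1],None,fx=k,fy=k,interpolation=cv2.INTER_CUBIC)
A=f(a,180,130,4,195,75);
B=f(b,180,165,4,195,75)
cv2.imwrite('pics/m3.png',np.vstack([A,B]))
cv2.imwrite('pics/w3b.png',f(w,0,0,800/512,512,384))
E
```

```text
6.45 [0.396  0.1169 0.2053] [0.1914 0.9815 0.     0.    ] 0.660656747030293 [ 0.2572  0.4959 -1.703 ]
roll (array([0.6766, 0.3057, 0.2242]), [np.float64(0.00041667965977383386), np.float64(0.0004166796597738167)])
toasterTL (array([0.7191, 0.1837, 0.1802]), [np.float64(0.0031367157366869983), np.float64(0.0031367157366871427)])
```

View pics/m3.png

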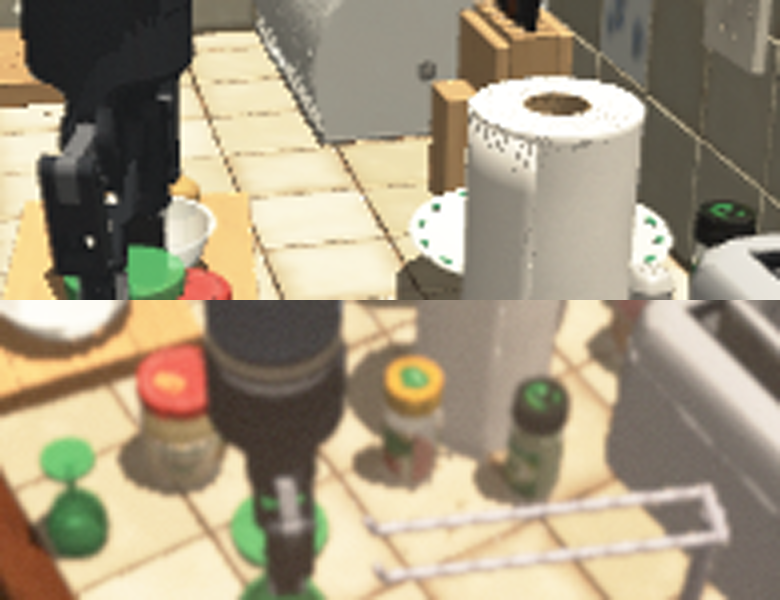

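View pics/w3b.png

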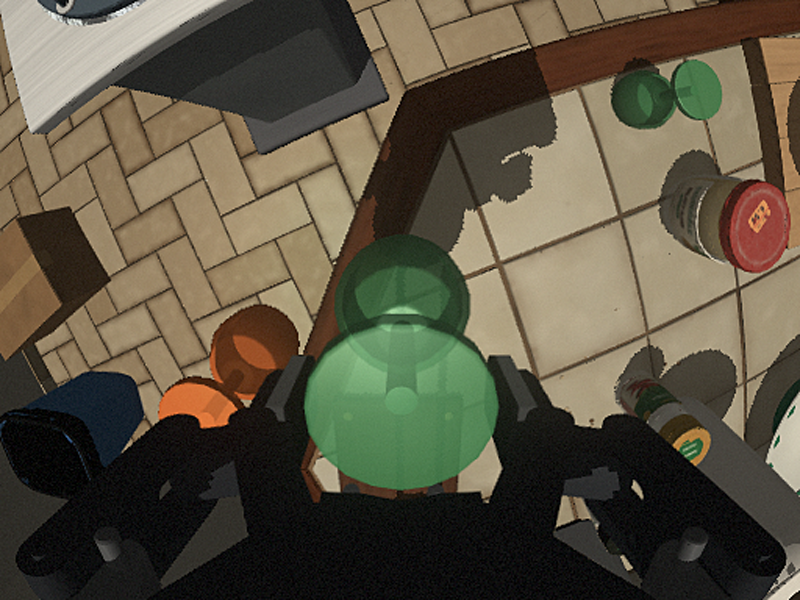

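```bash
python3 - <<'E'
from h import *
w=cv2.imread('pics/w3.png');a=cv2.imread('pics/d3.png')
f=lambda i,x,y,k,W,H:cv2.resize(i[y:y+H,x:x+W],None,fx=k,fy=k,interpolation=cv2.INTER_CUBIC)
cv2.imwrite('pics/m4.png',np.vstack([f(w,190,285,6,130,40),f(a,180,180,4,195,85)]))
for y in(.0175,-.0175):
  d=np.array([.9265,-.376]);n=np.array([.376,.9265]);p=np.array([.447,.096])+n*y
  u,v=proj('w3.png',[*p,.21],True);print((u-190)*6,(v-285)*6)
E
```

```text
584.3867129557822 240.52415333834153
236.18368381920243 241.53123223313287
```

View pics/m4.png

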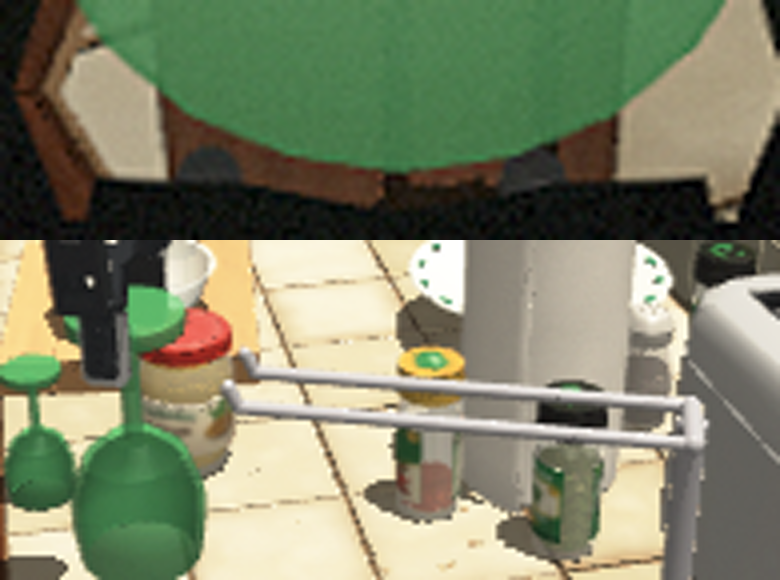

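Wrist crop: the two upturned tips are at (210,165) and (530,165), with their midpoint about 3 mm to the tool's -y side. The side view shows the foot above the tips and the bowl below the rails. I'll shift -0.2 cm in y and move in along the slot.

Emit:
drive_tool([
  [255,0,-0.2,0,0,0,0],
  [255,-1,-0.2,0,0,0,0],
  [255,-2,-0.2,0,0,0,0],
  [255,-3,-0.2,0,0,0,0],
  [255,-4,-0.2,0,0,0,0],
  [255,-5,-0.2,0,0,0,0],
  [255,-6,-0.2,0,0,0,0],
  [255,-7,-0.2,0,0,0,0],
  [255,-8,-0.2,0,0,0,0],
  [255,-9,-0.2,0,0,0,0],
  [255,-10,-0.2,0,0,0,0],
  [255,-11,-0.2,0,0,0,0],
  [255,-12,-0.2,0,0,0,0],
  [255,-13,-0.2,0,0,0,0],
  [255,-14,-0.2,0,0,0,0],
  [255,-14.4,-0.2,0,0,0,0],
  [255,-14.4,-0.2,0,0,0,0],
  [255,-14.4,-0.2,0,0,0,0],
  [255,-14.4,-0.2,0,0,0,0],
])

```text
t: 8.35
tcp_pos: [0.5279, 0.0607, 0.2052]
tool_rot: [0.192, 0.981, -0.0, -0.0]
force: [0.3, 0.8, -0.4]
finger_gap: 0.666
```

```bash
python3 - <<'E'
from h import *
a=snap('side','d5.png');w=snap('wrist','w5.png')
s=manip.sense();print(s['t'],s['tcp_pos'],s['tool_rot'],s['finger_gap'],s['force'])
f=lambda i,x,y,k,W,H:cv2.resize(i[y:y+H,x:x+W,::-1],None,fx=k,fy=k,interpolation=cv2.INTER_CUBIC)
A=f(a,220,150,4,195,90);B=f(w,160,170,4,195,60)
cv2.imwrite('pics/m5.png',np.vstack([A,B]))
E
```

```text
8.45 [0.52813942 0.06073564 0.20532741] [ 1.91560046e-01  9.81480874e-01 -1.27089007e-05 -2.05617124e-04] 0.6665790908350693 [-0.30378624 -0.34478639 -1.7230752 ]
```

View pics/m5.png

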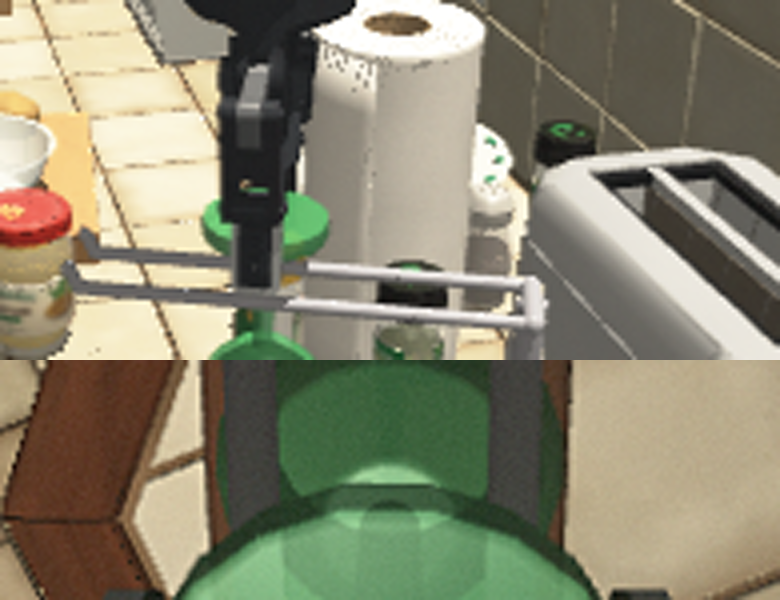

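The stem (388) sits centred between the rails (250 and 515, mid 382), with the foot above and the fingers outside. Lowering next.

Emit:
drive_tool([
  [255,0,0,0.5,0,0,0],
  [255,0,0,1,0,0,0],
  [255,0,0,1.4,0,0,0],
  [255,0,0,1.7,0,0,0],
  [255,0,0,1.9,0,0,0],
  [255,0,0,2.1,0,0,0],
  [255,0,0,2.1,0,0,0],
  [255,0,0,2.1,0,0,0],
  [255,0,0,2.1,0,0,0],
])

```text
t: 9.35
tcp_pos: [0.5287, 0.0605, 0.1845]
tool_rot: [0.192, 0.981, 0.0, 0.0]
force: [0.4, 0.7, -0.6]
finger_gap: 0.668
```

Emit:
drive_tool([
  [255,0,0,0.1,0,0,0],
  [255,0,0,0.1,0,0,0],
  [255,0,0,0.2,0,0,0],
  [255,0,0,0.2,0,0,0],
  [255,0,0,0.2,0,0,0],
])

```text
t: 9.85
tcp_pos: [0.5287, 0.0605, 0.1831]
tool_rot: [0.192, 0.981, -0.0, 0.0]
force: [-1.7, 0.7, 5.3]
finger_gap: 0.669
```

Contact: the force rose to +5 N, so I release gently.

Emit:
drive_tool([
  [80,0,0,0,0,0,0],
  [70,0,0,0,0,0,0],
  [60,0,0,0,0,0,0],
  [40,0,0,0,0,0,0],
  [20,0,0,0,0,0,0],
  [0,0,0,0,0,0,0],
  [0,0,0,0,0,0,0],
  [0,0,0,0,0,0,0],
  [0,0,0,0,0,0,0],
])

```text
t: 10.75
tcp_pos: [0.5286, 0.0605, 0.1823]
tool_rot: [0.192, 0.981, -0.0, 0.0]
force: [0.9, -0.3, -0.4]
finger_gap: 1.002
```

Emit:
drive_tool([
  [0,0,0,-0.5,0,0,0],
  [0,0,0,-1,0,0,0],
  [0,0,0,-2,0,0,0],
  [0,0,0,-3,0,0,0],
  [0,0,0,-4.5,0,0,0],
  [0,0,0,-6,0,0,0],
  [0,0,0,-7.5,0,0,0],
  [0,0,0,-9,0,0,0],
  [0,0,0,-10,0,0,0],
  [0,0,0,-10,0,0,0],
  [0,0,0,-10,0,0,0],
  [0,0,0,-10,0,0,0],
  [0,0,0,-10,0,0,0],
])

```text
t: 12.05
tcp_pos: [0.5281, 0.0605, 0.2815]
tool_rot: [0.192, 0.981, -0.0, -0.001]
force: [1.0, -0.2, 1.0]
finger_gap: 1.005
```

```bash
python3 - <<'E'
from h import *
a=snap('side','d6.png');w=snap('wrist','w6.png')
s=manip.sense();print(s['t'],s['tcp_pos'],s['finger_gap'],s['force'])
f=lambda i,x,y,k,W,H:cv2.resize(i[y:y+H,x:x+W,::-1],None,fx=k,fy=k,interpolation=cv2.INTER_CUBIC)
cv2.imwrite('pics/m6.png',np.vstack([f(a,200,170,3,180,110),f(w,160,140,3,180,90)]))
E
```

```text
12.15 [0.52829334 0.06053757 0.28164706] 0.9974881380653989 [-0.37320366 -0.71384421  0.70057556]
```

View pics/m6.png

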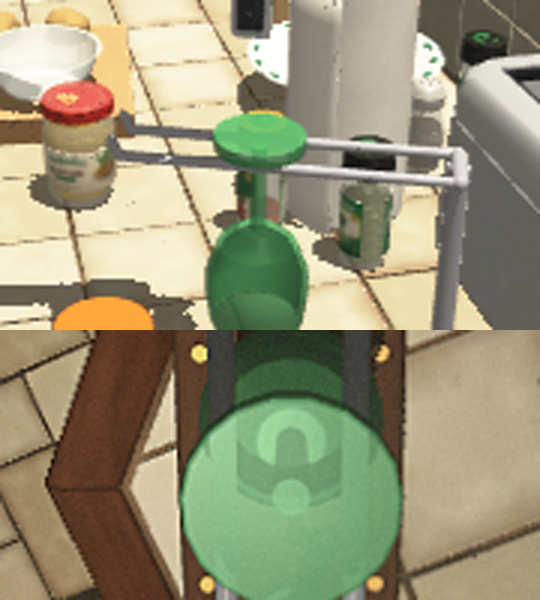

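The goblet hangs straight on both rails, mid-rail, with the gripper clear above it. Handing in.

```bash
python3 -c "
from station import manip
print(manip.sign_off())"
```

```text
the job is handed in; nothing more can be done
None
```

The large green goblet now hangs upside down by its foot on both rails of the glass rack, and I have handed the job in. I gripped it across the foot's edge, brought it in over the tips, lowered it until the force showed contact (about +5 N), then opened the gripper and backed off 10 cm.

- **Goblet:** the last side and wrist pictures show it hanging plumb at about mid-rail, by my estimate about 15 mm towards the tips from the slot's middle. It is well behind the tips and clear of the post. By the wrist picture taken just before lowering, the stem was within about 1 mm of the middle of the gap.
- **Other things:** the red-lidded jar, plastic bowl, black-capped spice jar and orange goblet look untouched in the last pictures. The yellow-capped spice jar is partly hidden behind the hanging goblet. The small green goblet is out of the last crop, but it had not moved in the earlier views.
- **Robot:** the gripper is open and clear of everything, and the clock stood at about 12 s of the 45 s allowed.
- **Disagreement:** the side and scene cameras put the slot line about 3 mm from where the wrist camera saw the tips. I shifted 2 mm towards the wrist reading, and the next picture showed the stem centred. No check failed; the hand-in gives no verdict.

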